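# Snap the kitchen scale's control board onto its posts

### The job

Put the loose control board back into the opened kitchen scale: set its four holes over the four barbed posts, the right way round, and press it down at each end until all four posts have snapped through and the board sits fully home on the post shoulders. The posts stand on the scale's load cell, so press with feeling and never press with more than about 2.5 kg (25 N). Leave the other things on the table where they are.

Things in the scene. Friction and masses are not known exactly. Their poses are not given: they have to be found in the camera images.
- board: Loose control board: dark green plate 112 (x) x 68 (y) x 2 mm, about 140 g, lying parts upward. Origin: middle of its underside; z up; x to the end whose two square 9 mm holes lie wider apart. Mid-board stands a black transformer; at each end, between the holes, a grey terminal block 14 x 20 mm, 20 mm tall, that may be pressed on.
- board_grip (a point): Centre of the board's black box-shaped transformer, 40 (x) x 24 (y) x 32 mm tall, in the middle of the board; grip it across its 24 mm. The board's upper face lies 16 mm, its underside 18 mm, below this point. Axes as the board's.
- press_wide (a point): Middle of the flat top of the grey terminal block at the board's wide-hole end: 47 mm along +x from the board's middle, 22 mm above its underside. Pressing here loads the two posts of that end.
- press_narrow (a point): The same on the terminal block at the narrow-hole end: 47 mm along -x, 22 mm above the underside.
- hole_0 (a point): Centre of the board's square 9 mm hole at the wide end, +y side (47, 26 mm from the middle), on the underside; axes as the board's.
- hole_1 (a point): Centre of the board's square 9 mm hole at the wide end, -y side (47, -26 mm), on the underside; axes as the board's.
- hole_2 (a point): Centre of the board's square 9 mm hole at the narrow end, +y side (-47, 17 mm), on the underside; axes as the board's.
- hole_3 (a point): Centre of the board's square 9 mm hole at the narrow end, -y side (-47, -17 mm), on the underside; axes as the board's.
- seat_0 (a point): Seat of the white plastic post for hole_0: centre of its flat 13 mm square shoulder, where the board's underside comes to rest. A round 7 mm post rises 15 mm from it, its last 5 mm tapered to a 2 mm tip, with two opposite spring barbs that flare downward: 3 mm off the axis at 10 mm above the seat, 6.5 mm off at 3 mm above.
- seat_1 (a point): Seat of the white plastic post for hole_1: centre of its flat 13 mm square shoulder, where the board's underside comes to rest. A board set loosely over the posts hangs on the barbs about 7 mm above the seats; pressed down, the barbs spring in, then snap out over its top.
- seat_2 (a point): Seat of the white plastic post for hole_2: centre of its flat 13 mm square shoulder, where the board's underside comes to rest. To snap, the two posts of one end together take very roughly 11 to 17 N; all four at once may overload the scale.
- seat_3 (a point): Seat of the white plastic post for hole_3: centre of its flat 13 mm square shoulder, where the board's underside comes to rest. Axes of all seats: x from the narrow pair of posts to the wide pair (the board fits only with its x the same way), z up.
- carrier (a joint): How far (m) the dark steel carrier (124 x 84 mm) with the posts has sunk on the load cell: 0 unloaded, growing about 1 mm per 5 N pressed; springs back. It lies in the open white scale base, a tray 190 x 146 mm with 22 mm walls (2 mm lower than the seats) and a 34 mm display strip at the narrow-post end, standing firmly. Pressing with 25 N (5.4 mm, with the board on) ruins the cell.
- biscuit_0: Round biscuit 60 mm wide, 11 mm thick; a bystander, to be left alone. Origin under its middle.
- biscuit_1: Round biscuit 60 mm wide, 11 mm thick; a bystander, to be left alone. Origin under its middle.
- biscuit_2: Round biscuit 60 mm wide, 11 mm thick; a bystander, to be left alone. Origin under its middle.
- screwdriver: Screwdriver 170 mm long, lying along x; a bystander, to be left alone. Origin under its middle.
- bowl: Steel mixing bowl 170 mm wide, 75 mm tall; a bystander, to be left alone. Origin under its middle.
- tumbler: Drinking glass 70 mm wide, 100 mm tall; a bystander, to be left alone. Origin under its middle.
- weighing_pan: The scale's flat steel weighing pan, 190 x 150 x 10 mm, taken off; a bystander, to be left alone. Origin under its middle.
- spatula: Spatula lying flat; a bystander, to be left alone. Origin under its middle.
Not all that is in view belongs to the job. What is shaped like the board but red or yellow is not meant.

How it is judged:
By the outcome, as a careful person would: the job done as asked, in the order asked, and still so for the second after the job is handed in, with the robot touching nothing.
It also fails if it takes over 51 s, if anything falls off the work surface, if the arm or the gripper's body presses on something with over 40 N, if the wrist force passes 120 N, or if a joint passes its speed limit or range.

### The arm

A 6-joint arm with a two-finger parallel gripper is mounted at the origin on the work surface. World frame = base frame: x ahead of the robot, y to its left, z up, the work surface at z = 0. Lengths are in m, angles in rad, forces in N, time in s.
With the tool pointing down it reaches from about 0.3 to 0.75 m from the base axis. Payload 8.5 kg.
Tool frame: the origin (TCP) lies on the centre line of the jaws, within the pads' length; the fingertips stand manip.nose_length ahead of it and the grasp point (between the pads) lies 5 mm behind it (manip.nose_length is the distance from the TCP to the fingertips, in m); z points along the fingers, y is the line along which they close (so a half turn about z gives the same grasp; the last joint's range is limited). The gripper opens to 85 mm and grips with 20 to 120 N. Pads are 22 mm wide; open, the fingers measure 114 mm over their backs; the gripper's body (76 mm by 85 mm) begins 54 mm behind the grasp point. The pads swing forward as they close: fully open they stand 13 mm farther back than shut.
Start: joints at [-1.529, 0.381, 1.297, -0, 1.464, -0.215], TCP at [0.14, -0.532, 0.245] pointing down, gripper open.
Joint ranges: [-3.11, 3.11], [-0.89, 2.33], [0.22, 2.48], [-1.42, 4.56], [0.17, 2.85], [-2.88, 2.88]. Speed limits (rad/s): [2.39, 2.39, 3.14, 3.14, 3.14, 3.14].

### API

Orientations are given as a rotation vector (axis times angle).
In Python, from station import sensors, viewer, workorder, manip gives the robot as it stands. The module is installed in compiled form; this text tells all that it offers.
- The arm moves only by the shell command python3 -m creep 'ROWS' [FORCE]. ROWS is JSON, a list that holds one entry, the list of rows, each a list of 7 numbers: the closure, from 0 (fully open) to 1 (shut), then the shift along the tool's x, y, z in units of 30 mm (1.0 is 30 mm), then the turn, a rotation vector about the tool's x, y, z in units of 6 degrees (1.0 is 6 degrees). In form: [[[claw, dx, dy, dz, ax, ay, az], ...]]. A call has 1 to 20 rows; each row is the pose to reach, as a shift and turn from the pose commanded when the call began, along the tool's axes at that moment; what a row does not reach only later rows make up. A row lasts 1/12 s, in which the tool goes at most 41.7 mm and 7.16 degrees, less where a joint would pass 70% of its speed; a pose out of reach is approached as far as the arm can. A call with a gripper value outside its range is refused whole. The fingers move at their own pace and stop on an object; FORCE is the grip in N (left out, the last holds). Time passes only in rows, so rows that repeat a pose let the fingers close. It gives the time, the measured TCP pose, the force, the opening and the grip force at its end, in the units of the state.
- sensors.get_state(): the state, without advancing time (a new reading comes with each control period).
- viewer.get_image(name): name is "scene" or "top"; returns a dict with "img" (400x640x3 uint8, blue, green, red), "camera_matrix" (3x3 intrinsics, pixels), "k1" (the pictures are not rectified: a ray, as slopes to the right and down, at radius r is drawn at 1 + k1 r^2 times it, then the intrinsics apply), "rvec" (rotation vector, rad) and "tvec" (3), from world to camera coordinates, as OpenCV has them. Camera axes: x right, y down, z forward; pixel columns grow to the right and rows downward; lengths in m; the calibration is good to about 2 mm. A picture is of the moment at which its call begins. There is no depth.
- workorder.job_done(): hands the job in; it is judged then, once.
The state is a dict: "time_s": time; "joints": joint angles; "qd": joint speeds; "effort": joint torques, N m; "eef_pos": TCP position; "tool_rot": TCP orientation; "contact_force": force on the tool from outside, world axes, zero at the start; "torque": the same for the moment, N m; "width": opening from 0.0 (shut) to 1.0 (fully open); "finger_force": force on a finger pad.
Only numpy, scipy, OpenCV 4.12 (cv2) and the standard library are available. Lean on these libraries where they do the work, as an engineer would, in place of code of your own. Each camera call takes 0.05 s, during which the arm holds its last target. There are 200 camera calls.

## Working session

There is one attempt and no reset: what is moved stays moved. The work goes in short steps, Python scripts to look and compute and a shell command to move; the robot and the scene stay as the last step left them, time stands still between calls to the robot, and variables do not carry over. Pictures are saved under pics/ and viewed, at most 10 in all, crops included, and the job is handed in when it is done.

```bash
mkdir -p pics; ls
python3 - <<'E'
from station import sensors, viewer, workorder, manip
import cv2
for n in("scene","top"):
    d=viewer.get_image(n); cv2.imwrite(f"pics/{n}0.png",d["img"]); print(n,d["camera_matrix"],d["k1"],d["rvec"],d["tvec"])
print(manip.nose_length, sensors.get_state())
E
```

```text
pics
scene [[480.99417492   0.         331.13255215]
 [  0.         480.99417492 199.68930108]
 [  0.           0.           1.        ]] 0.026561700513121376 [ 1.86916786  1.49777708 -0.65267531] [-0.0583927  -0.28066199  1.95684407]
top [[455.92546127   0.         326.27345721]
 [  0.         455.92546127 202.51732629]
 [  0.           0.           1.        ]] -0.012436878398458397 [ 2.15073801 -2.21226793  0.1039487 ] [-0.0357954   0.47272804  1.24991341]
0.014 {'time_s': 0.1, 'joints': array([-1.52928783e+00,  3.81149149e-01,  1.29815921e+00,  7.25523249e-06,
        1.46360241e+00, -2.15311993e-01]), 'qd': array([-0.00115045, -0.00157906, -0.00239273,  0.00102132, -0.00021264,
       -0.00076658]), 'effort': array([ 2.74348706e-03, -4.49216759e+01, -2.31654793e+01, -2.26406173e-04,
        3.67475339e-03, -7.62102104e-06]), 'eef_pos': array([ 0.1396865 , -0.53171685,  0.24477117]), 'tool_rot': array([-3.11442550e+00, -4.02135636e-01, -1.90911250e-04]), 'contact_force': array([ 0.17815836, -0.89079465, -0.41525877]), 'torque': array([-0.02096585, -0.01025117,  0.0166144 ]), 'finger_force': 0.0, 'width': 0.998123118444198}
```

View pics/top0.png

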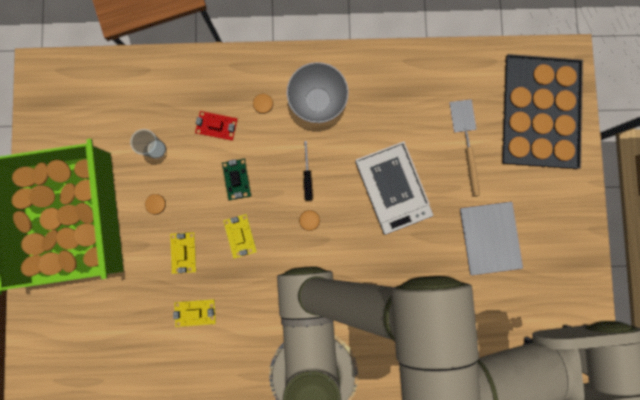

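View pics/scene0.png

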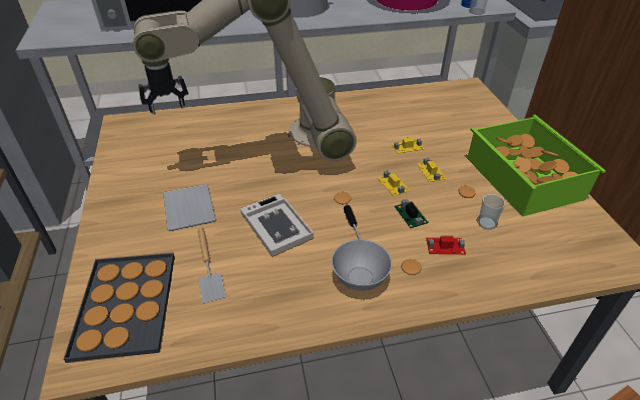

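The top view shows the green board at about (237,179), and the scale at (394,188) with its display strip toward the bottom. In the scene view the board is at (411,213) and the scale at (277,223). I'll zoom in on both.

Run:
```python
import cv2,numpy as np
t=cv2.imread("pics/top0.png");s=cv2.imread("pics/scene0.png")
def c(im,x,y,w,h,W=400,H=300): return cv2.resize(im[y:y+h,x:x+w],(W,H),interpolation=cv2.INTER_CUBIC)
a=np.vstack([np.hstack([c(t,197,149,80,60),c(t,334,138,128,96)]),np.hstack([c(s,371,183,80,60),c(s,217,175,112,84)])])
cv2.imwrite("pics/m0.png",a)
```

```text
(no output)
```

View pics/m0.png

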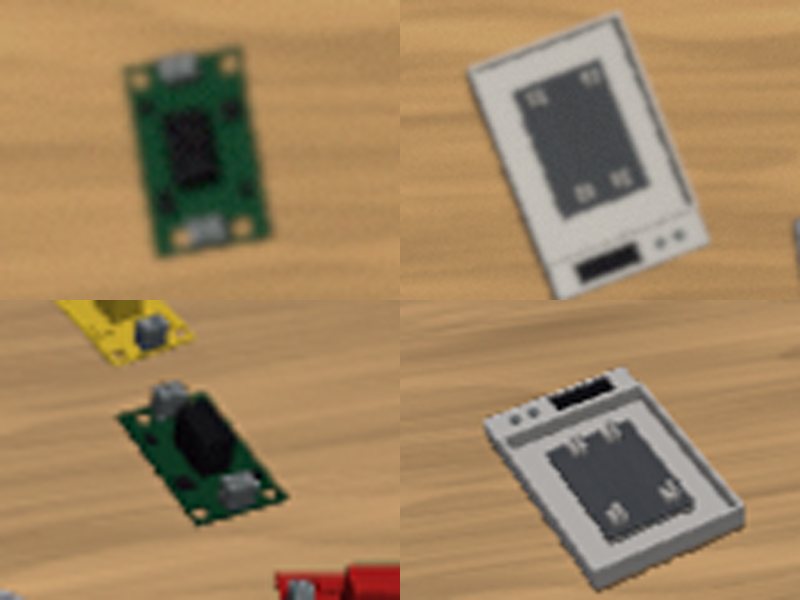

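The wide end of the board and the wide posts both point up in the top view, away from the robot. The display sits at the narrow end. Next I measure both.

```bash
cat > h.py <<'E'
import cv2,numpy as np
from station import sensors, viewer, workorder, manip
def norm(d,px): return cv2.undistortPoints(np.float64(px).reshape(-1,1,2),d["camera_matrix"],np.array([d["k1"],0,0,0.]))[:,0]
def plane(d,px,z):
    R=cv2.Rodrigues(np.float64(d["rvec"]))[0];t=np.float64(d["tvec"]).ravel();C=-R.T@t
    v=np.c_[norm(d,px),np.ones(len(np.reshape(px,(-1,2))))]@R
    return C+v*((z-C[2])/v[:,2])[:,None]
def P(d): return np.c_[cv2.Rodrigues(np.float64(d["rvec"]))[0],np.float64(d["tvec"]).ravel()]
def tri(d1,p1,d2,p2):
    X=cv2.triangulatePoints(P(d1),P(d2),norm(d1,p1).T,norm(d2,p2).T); return (X[:3]/X[3]).T
def proj(d,X): return cv2.projectPoints(np.float64(X),np.float64(d["rvec"]),np.float64(d["tvec"]),d["camera_matrix"],np.array([d["k1"],0,0,0.]))[0][:,0]
def green(im):
    h=cv2.cvtColor(im,cv2.COLOR_BGR2HSV); return cv2.inRange(h,(60,90,25),(95,255,255))
E
cat > m1.py <<'E'
from h import *
T=viewer.get_image("top");S=viewer.get_image("scene")
def roi(im,x,y,w,h):
    m=np.zeros(im.shape[:2],np.uint8);m[y:y+h,x:x+w]=255;return m
for d,r in((T,(197,149,80,60)),(S,(371,183,80,60))):
    m=green(d["img"])&roi(d["img"],*r); ys,xs=np.nonzero(m)
    W=plane(d,np.c_[xs,ys],0.002)[:,:2]
    rc=cv2.minAreaRect(np.float32(W*1000)); print("board",np.round(rc[0],1),np.round(rc[1],1),rc[2],len(W))
bl={}
for n,d,r in(("top",T,(355,155,60,56)),("scene",S,(255,205,48,50))):
    g=cv2.cvtColor(d["img"],cv2.COLOR_BGR2GRAY)
    dark=(g<95).astype(np.uint8)*255&roi(g,*r)
    k,l,st,ce=cv2.connectedComponentsWithStats(dark); i=1+np.argmax(st[1:,4]); dm=(l==i).astype(np.uint8)
    hull=cv2.convexHull(cv2.findContours(dm,0,1)[0][0]) if False else cv2.convexHull(np.argwhere(dm)[:,::-1].astype(np.int32))
    hm=np.zeros_like(g);cv2.fillConvexPoly(hm,hull,255);hm=cv2.erode(hm,np.ones((3,3)))
    print(n,"carrier",cv2.minAreaRect(hull),"gray med",np.median(g[dm>0]))
    b=((g>105).astype(np.uint8)*255)&hm
    k,l,st,ce=cv2.connectedComponentsWithStats(b)
    wts=[]
    for i in range(1,k):
        if st[i,4]<5: continue
        yy,xx=np.nonzero(l==i);w=g[yy,xx]-70.
        wts.append((np.sum(xx*w)/w.sum(),np.sum(yy*w)/w.sum()))
        print("  ",np.round(wts[-1],2),st[i,:],np.round(plane(d,[wts[-1]],.030)*1000,1))
    bl[n]=wts
E
python3 m1.py
```

```text
board [546.7 204.7] [102.   59.5] 8.592093467712402 462
board [549.2 202.8] [108.7  65. ] 9.509234428405762 206
top carrier ((391.362060546875, 182.15516662597656), (42.52423858642578, 28.41139030456543), 68.19859313964844) gray med 73.0
   [393.17 162.89] [392 162   4   3   8] [[ 576.5 -238.8   30. ]]
   [377.43 168.85] [375 167   6   5  21] [[ 560.9 -194.2   30. ]]
   [404.24 194.6 ] [402 192   6   6  24] [[ 486.7 -265.9   30. ]]
   [392.61 199.07] [390 197   6   6  24] [[ 475.2 -233.1   30. ]]
scene carrier ((278.4256591796875, 225.1959228515625), (35.92052459716797, 25.57448387145996), 54.46232223510742) gray med 67.0
   [275.87 212.06] [274 211   5   3   8] [[ 476. -233.   30.]]
   [266.32 215.83] [264 215   5   3  10] [[ 487.1 -265.2   30. ]]
   [292.03 228.15] [290 225   5   6  18] [[ 559.  -194.2   30. ]]
   [277.07 233.95] [275 232   6   5  20] [[ 574.  -243.2   30. ]]
```

```bash
cat > m2.py <<'E'
from h import *
T=viewer.get_image("top");S=viewer.get_image("scene")
L=np.array([[47,26],[47,-26],[-47,17],[-47,-17.]])
init=np.array([[560,-194.2],[575,-241],[475.6,-233],[487,-265.5]])
def fit(A,B):
    a=A-A.mean(0);b=B-B.mean(0);th=np.arctan2((a[:,0]*b[:,1]-a[:,1]*b[:,0]).sum(),(a*b).sum())
    R=np.array([[np.cos(th),-np.sin(th)],[np.sin(th),np.cos(th)]]);return np.degrees(th),B.mean(0)-R@A.mean(0),R
th,c,R=fit(L,init)
ps=[]
for d in(T,S):
    g=cv2.cvtColor(d["img"],cv2.COLOR_BGR2GRAY).astype(float)
    W=(L@R.T+c); p0=proj(d,np.c_[W,np.full(4,30.)]/1000); p=p0.copy()
    yy,xx=np.mgrid[:400,:640]
    for it in range(3):
        for i in range(4):
            w=np.clip(g-90,0,120)*(np.hypot(xx-p[i,0],yy-p[i,1])<4.2); p[i]=(xx*w).sum()/w.sum(),(yy*w).sum()/w.sum()
    ps.append(p); X=plane(d,p,.030)[:,:2]*1000; f=fit(L,X)
    print(np.round(p,1).tolist(),np.round(X,1).tolist(),"yaw",f[0],"c",f[1],"res",np.round(X-(L@f[2].T+f[1]),1).tolist())
X=tri(T,ps[0],S,ps[1])*1000;print(np.round(X,1).tolist());f=fit(L,X[:,:2]);print("TRI yaw",f[0],"c",f[1],X[:,2].mean())
E
python3 m2.py
```

```text
[[377.3, 168.6], [394.3, 161.0], [392.7, 199.1], [404.3, 194.7]] [[561.6, -193.9], [581.6, -242.1], [475.1, -233.4], [486.6, -266.0]] yaw 19.65794035112743 c [ 526.20943336 -233.8317252 ] res [[-0.2, -0.4], [2.4, 0.4], [-1.1, 0.3], [-1.1, -0.3]]
[[293.6, 227.1], [277.1, 234.0], [274.3, 208.8], [265.0, 212.7]] [[555.3, -188.6], [574.5, -243.2], [459.8, -236.0], [471.5, -267.4]] yaw 19.78894911128885 c [ 515.28282598 -233.78250361] res [[4.6, 4.8], [6.1, -0.9], [-5.5, -2.3], [-5.3, -1.7]]
[[561.0, -191.3, 36.3], [580.4, -242.4, 35.7], [473.5, -234.3, 41.7], [485.0, -265.9, 41.8]]
TRI yaw 20.097929421177046 c [ 524.96032938 -233.48054181] 38.871697140562546
```

```bash
cat > go.py <<'E'
# go.py x y z yaw(deg): units from the present pose, tool down
import sys
from h import *
from scipy.spatial.transform import Rotation as Ro
s=sensors.get_state();R=Ro.from_rotvec(s["tool_rot"])
x,y,z,w=map(float,sys.argv[1:5]);G=Ro.from_euler("z",w,degrees=True)*Ro.from_euler("x",180,degrees=True)
m=R.as_matrix();print("t",s["time_s"],"pos",np.round(s["eef_pos"]*1000,1),"yaw",np.degrees(np.arctan2(m[1,0],m[0,0])),"F",np.round(s["contact_force"],2),"w",s["width"],s["finger_force"])
print("rows",np.round(R.inv().apply(np.array([x,y,z])-s["eef_pos"])/.03,3),np.round((R.inv()*G).as_rotvec(degrees=True)/6,3))
E
python3 go.py .548 .204 .12 9
python3 -m creep '[[[0,19.39,-20.32,4.17,0,0,0.95],[0,19.39,-20.32,4.17,0,0,0.95],[0,19.39,-20.32,4.17,0,0,0.95],[0,19.39,-20.32,4.17,0,0,0.95],[0,19.39,-20.32,4.17,0,0,0.95],[0,19.39,-20.32,4.17,0,0,0.95],[0,19.39,-20.32,4.17,0,0,0.95],[0,19.39,-20.32,4.17,0,0,0.95],[0,19.39,-20.32,4.17,0,0,0.95],[0,19.39,-20.32,4.17,0,0,0.95],[0,19.39,-20.32,4.17,0,0,0.95],[0,19.39,-20.32,4.17,0,0,0.95],[0,19.39,-20.32,4.17,0,0,0.95],[0,19.39,-20.32,4.17,0,0,0.95],[0,19.39,-20.32,4.17,0,0,0.95],[0,19.39,-20.32,4.17,0,0,0.95],[0,19.39,-20.32,4.17,0,0,0.95],[0,19.39,-20.32,4.17,0,0,0.95],[0,19.39,-20.32,4.17,0,0,0.95],[0,19.39,-20.32,4.17,0,0,0.95]]]'
python3 go.py .548 .204 .12 9
```

```text
t 0.3 pos [ 139.7 -531.9  245.1] yaw 14.711131377425232 F [0.78 0.75 0.49] w 0.9981696652019358 0.0
rows [ 19.393 -20.266   4.183] [-0.005 -0.001  0.952]
time_s: 1.97
eef_pos: [0.5392, 0.1916, 0.1225]
tool_rot: [3.132, 0.247, -0.0]
contact_force: [0.8, -0.8, -0.5]
width: 0.999
finger_force: 0.0
t 1.9667 pos [539.2 191.6 122.5] yaw 9.03684334996857 F [ 0.77 -0.84 -0.51] w 0.9986312858145199 0.0
rows [ 0.355 -0.362  0.085] [0.001 0.    0.006]
```

```bash
python3 -m creep '[[[0,0,0,0,0,0,0],[0,0,0,0,0,0,0],[0,0,0,0,0,0,0]]]' >/dev/null
python3 go.py .548 .204 .02 9
```

```text
t 2.2167 pos [538.2 189.1 122.7] yaw 9.03321755027897 F [ 0.1  -0.31  0.16] w 1.0008345944141401 0.0
rows [ 0.402 -0.44   3.424] [0.002 0.008 0.006]
```

```bash
python3 -m creep '[[[0,0.4,-0.44,1.5,0,0,0],[0,0.4,-0.44,2.7,0,0,0],[0,0.4,-0.44,3.42,0,0,0],[0,0.4,-0.44,3.42,0,0,0],[0,0.4,-0.44,3.42,0,0,0],[0.4,0.4,-0.44,3.42,0,0,0],[0.6,0.4,-0.44,3.42,0,0,0],[0.7,0.4,-0.44,3.42,0,0,0],[1,0.4,-0.44,3.42,0,0,0],[1,0.4,-0.44,3.42,0,0,0],[1,0.4,-0.44,3.42,0,0,0],[1,0.4,-0.44,3.42,0,0,0]]]' 40
python3 go.py .548 .204 .02 9
```

```text
time_s: 3.22
eef_pos: [0.5488, 0.2043, 0.0212]
tool_rot: [3.132, 0.247, 0.002]
contact_force: [-0.3, -1.4, 5.4]
width: 0.271
finger_force: 41.2
t 3.2167 pos [548.8 204.3  21.2] yaw 9.020568017774355 F [-0.32 -1.36  5.44] w 0.27131131564687666 41.23193621635437
rows [-0.027  0.007  0.04 ] [ 0.001 -0.013  0.003]
```

```bash
python3 -m creep '[[[1,0,0,-1,0,0,0],[1,0,0,-2,0,0,0],[1,0,0,-3,0,0,0],[1,0,0,-3.3,0,0,0],[1,0,0,-3.3,0,0,0],[1,0,0,-3.3,0,0,0]]]'
python3 go.py .5255 -.2338 .12 19.5
```

```text
time_s: 3.72
eef_pos: [0.5479, 0.2043, 0.1185]
tool_rot: [3.132, 0.247, -0.002]
contact_force: [0.2, 0.0, -1.4]
width: 0.278
finger_force: 40.3
t 3.7167 pos [547.9 204.3 118.5] yaw 9.014474703910135 F [ 0.19  0.02 -1.38] w 0.2777884195575729 40.29768884181976
rows [-3.026 14.304 -0.046] [-1.000e-03  9.000e-03 -1.748e+00]
```

```bash
python3 -m creep '[[[1,-3.02,14.3,0,0,0,-1.75],[1,-3.02,14.3,0,0,0,-1.75],[1,-3.02,14.3,0,0,0,-1.75],[1,-3.02,14.3,0,0,0,-1.75],[1,-3.02,14.3,0,0,0,-1.75],[1,-3.02,14.3,0,0,0,-1.75],[1,-3.02,14.3,0,0,0,-1.75],[1,-3.02,14.3,0,0,0,-1.75],[1,-3.02,14.3,0,0,0,-1.75],[1,-3.02,14.3,0,0,0,-1.75],[1,-3.02,14.3,0,0,0,-1.75],[1,-3.02,14.3,0,0,0,-1.75],[1,-3.02,14.3,0,0,0,-1.75],[1,-3.02,14.3,0,0,0,-1.75],[1,-3.02,14.3,0,0,0,-1.75],[1,-3.02,14.3,0,0,0,-1.75]]]'
python3 go.py .5255 -.2338 .07 19.5
python3 - <<'E'
from h import *
a=[]
for n,(x,y,w,h) in(("top",(344,128,100,112)),("scene",(217,165,107,120))):
    d=viewer.get_image(n);cv2.imwrite(f"pics/{n}1.png",d["img"]);a.append(cv2.resize(d["img"][y:y+h,x:x+w],(400,448),interpolation=cv2.INTER_CUBIC))
cv2.imwrite("pics/m1.png",np.hstack(a))
E
```

```text
time_s: 5.05
eef_pos: [0.5262, -0.2323, 0.1189]
tool_rot: [-3.095, -0.535, 0.001]
contact_force: [0.8, -0.3, -0.6]
width: 0.273
finger_force: 40.3
t 5.05 pos [ 526.2 -232.3  118.9] yaw 19.60601428020792 F [ 0.76 -0.31 -0.58] w 0.2729278804122878 40.275004506111145
rows [-0.037  0.042  1.631] [-0.009  0.005  0.018]
```

View pics/m1.png

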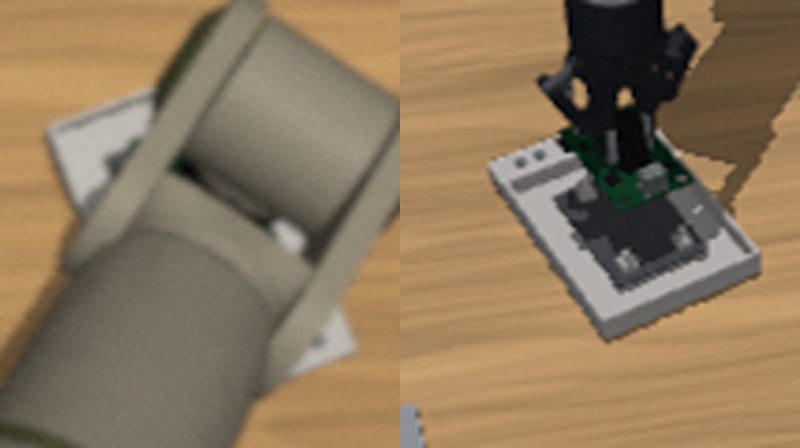

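The top view is blocked by the arm. The scene crop shows the held board with its wide end nearer the camera, at (625,205) to (690,180), above the carrier. I measure its place in the grip from the scene view.

```bash
cat > m3.py <<'E'
from h import *
import sys
zt=float(sys.argv[1])
s=sensors.get_state();d=viewer.get_image("scene");m=green(d["img"]);m[:,:230]=0;m[:,325:]=0;m[:160]=0;m[290:]=0
ys,xs=np.nonzero(m);W=plane(d,np.c_[xs,ys],zt)[:,:2]*1000
th=cv2.Rodrigues(s["tool_rot"])[0];a=np.arctan2(th[1,0],th[0,0]);R=np.array([[np.cos(a),np.sin(a)],[-np.sin(a),np.cos(a)]])
q=(W-s["eef_pos"][:2]*1000)@R.T
print(len(q),"tool-frame extents x",np.round(np.percentile(q[:,0],[0,1,99,100]),1),"y",np.round(np.percentile(q[:,1],[0,1,99,100]),1),cv2.minAreaRect(np.float32(q)))
E
python3 m3.py .0997
python3 - <<'E'
# same on the picture taken before the grasp, tool pose at grip, for the mask's own bias
from h import *
d=viewer.get_image("scene");d["img"]=cv2.imread("pics/scene0.png");m=green(d["img"]);r=np.zeros_like(m);r[183:243,371:451]=255
ys,xs=np.nonzero(m&r);W=plane(d,np.c_[xs,ys],.002)[:,:2]*1000;a=np.radians(9.);R=np.array([[np.cos(a),np.sin(a)],[-np.sin(a),np.cos(a)]])
q=(W-[548.5,204.3])@R.T;print("before",np.round(np.percentile(q[:,0],[0,1,99,100]),1),np.round(np.percentile(q[:,1],[0,1,99,100]),1))
E
```

```text
191 tool-frame extents x [-50.3 -46.3  55.   55.7] y [-33.7 -33.2  31.6  32.3] ((2.2863922119140625, -1.3127708435058594), (106.03964233398438, 65.57536315917969), 0.9630566239356995)
before [-53.6 -53.1  54.1  54.7] [-33.7 -33.1  30.8  31.2]
```

```bash
python3 -m creep '[[[1,-0.04,0.03,0.6,0,0,0],[1,-0.04,0.03,1.2,0,0,0],[1,-0.04,0.03,1.6,0,0,0],[1,-0.04,0.03,1.8,0,0,0],[1,-0.04,0.03,1.8,0,0,0],[1,-0.04,0.03,1.8,0,0,0]]]'
python3 go.py .5252 -.2336 .052 19.6
python3 m3.py .0457
python3 - <<'E'
from h import *
d=viewer.get_image("scene");cv2.imwrite("pics/m2.png",cv2.resize(d["img"][165:260,222:322],(800,760)[:1]+(600,),interpolation=cv2.INTER_CUBIC))
E
```

```text
time_s: 5.75
eef_pos: [0.5256, -0.2349, 0.0658]
tool_rot: [3.096, 0.533, 0.001]
contact_force: [-0.5, 0.3, -0.6]
width: 0.275
finger_force: 40.3
t 5.75 pos [ 525.6 -234.9   65.8] yaw 19.523637792740708 F [-0.55  0.33 -0.64] w 0.27503564829423505 40.25307655334473
rows [ 0.003 -0.045  0.458] [ 0.004 -0.003 -0.013]
200 tool-frame extents x [-54.1 -52.5  55.3  56.3] y [-33.8 -33.6  31.9  32.3] ((1.0035552978515625, -0.6428375244140625), (65.82807922363281, 110.59480285644531), 89.70648956298828)
```

View pics/m2.png

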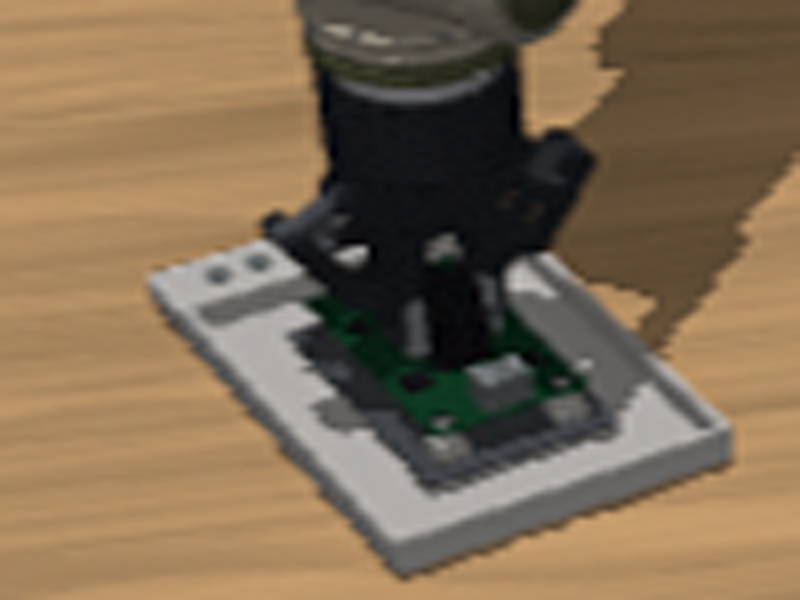

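Post tips show white through the wide-end holes at (444,420) and (562,382). I correct y by 1.2 mm and lower while watching the force.

```bash
python3 -m creep '[[[1,0,-0.04,0,0,0,0],[1,0,-0.04,0.1,0,0,0],[1,0,-0.04,0.2,0,0,0],[1,0,-0.04,0.3,0,0,0],[1,0,-0.04,0.3,0,0,0]]]'
python3 go.py .5252 -.2336 .052 19.6
```

```text
time_s: 6.27
eef_pos: [0.5254, -0.2338, 0.0569]
tool_rot: [3.095, 0.532, 0.002]
contact_force: [-1.5, 2.7, 9.5]
width: 0.274
finger_force: 41.9
t 6.2667 pos [ 525.4 -233.8   56.9] yaw 19.513994085190006 F [-1.48  2.66  9.54] w 0.2738257635043727 41.855950355529785
rows [-0.005 -0.009  0.163] [ 0.011 -0.011 -0.014]
```

```bash
python3 - <<'E'
from h import *
s=sensors.get_state();print(s["contact_force"],s["torque"])
d=viewer.get_image("scene");cv2.imwrite("pics/m3.png",cv2.resize(d["img"][190:250,235:315],(800,600),interpolation=cv2.INTER_CUBIC))
E
python3 m3.py .037
```

```text
[-1.48138211  2.66069037  9.54205462] [ 0.28385137  0.16953885 -0.03707594]
192 tool-frame extents x [-54.5 -51.4  54.8  56.5] y [-34.  -33.3  32.3  33.3] ((1.2068977355957031, -1.3837890625), (110.19767761230469, 66.94560241699219), 1.3157641887664795)
```

View pics/m3.png

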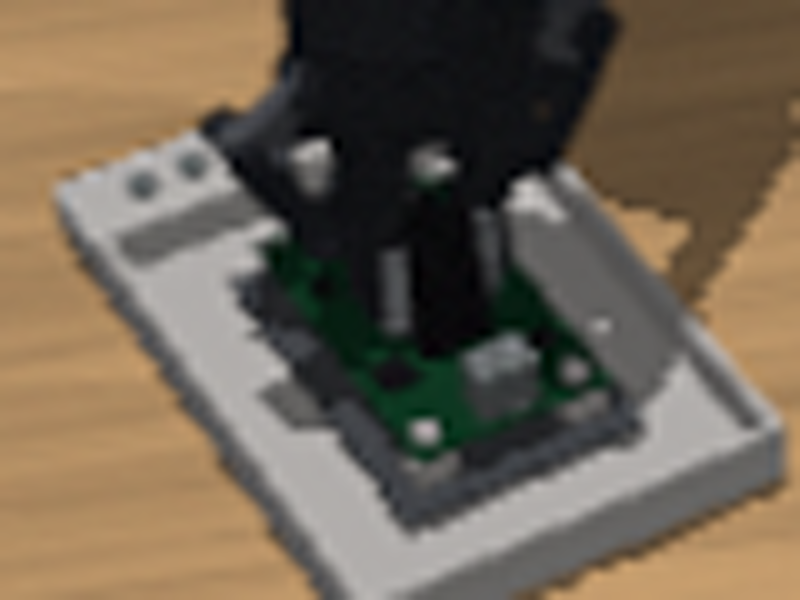

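White shows in both wide-end holes, at (424,430) and (574,370). The moment puts the load on the +y side with a push toward +y, so I lift 3 mm, shift 1.8 mm toward board +y and lower again.

```bash
python3 -m creep '[[[1,0,0,-0.1,0,0,0],[1,0,-0.06,-0.1,0,0,0],[1,0,-0.06,-0.05,0,0,0],[1,0,-0.06,0,0,0,0],[1,0,-0.06,0,0,0,0],[1,0,-0.06,0,0,0,0]]]'
python3 go.py .5252 -.2336 .052 19.6; python3 -c "
from h import *
print(sensors.get_state()['torque'])"
```

```text
time_s: 6.87
eef_pos: [0.525, -0.2328, 0.0572]
tool_rot: [3.094, 0.532, 0.003]
contact_force: [1.0, -2.6, 8.8]
width: 0.272
finger_force: 41.8
t 6.8667 pos [ 525.  -232.8   57.2] yaw 19.50369029154165 F [ 0.97 -2.62  8.84] w 0.27161446841745224 41.79957926273346
rows [-0.004  0.027  0.174] [ 0.025 -0.015 -0.016]
[-0.4396231  -0.2017643  -0.08784143]
```

The forces have flipped, so the centre lies about halfway. I shift back 0.8 mm.

```bash
python3 -m creep '[[[1,0,0,-0.1,0,0,0],[1,0,0.025,-0.1,0,0,0],[1,0,0.025,-0.1,0,0,0],[1,0,0.025,-0.05,0,0,0],[1,0,0.025,0,0,0,0],[1,0,0.025,0,0,0,0]]]'
python3 go.py .5252 -.2336 .052 19.6; python3 -c "
from h import *
print(sensors.get_state()['torque'])"
```

```text
time_s: 7.37
eef_pos: [0.525, -0.2329, 0.0568]
tool_rot: [3.095, 0.532, 0.002]
contact_force: [1.2, -1.4, 10.1]
width: 0.273
finger_force: 41.9
t 7.3667 pos [ 525.  -232.9   56.8] yaw 19.5107971481346 F [ 1.19 -1.37 10.07] w 0.2732774409454954 41.90594673156738
rows [-0.002  0.022  0.161] [ 0.012 -0.01  -0.015]
[-0.18264561 -0.34721255 -0.09492201]
```

Run:
```python
from h import *
T=viewer.get_image("top");S=viewer.get_image("scene")
a=[[356.4,159.8],[404.4,141.8]];b=[[313.6,234.4],[271.6,250.6]]
print(np.round(tri(T,a,S,b)*1000,1)); print(np.round(plane(S,[[272.4,256.2],[314,240]],0)*1000,1))
L=np.array([[47,26],[47,-26],[-47,17],[-47,-17.]])/1000;th=np.radians(19.6);R=np.array([[np.cos(th),-np.sin(th)],[np.sin(th),np.cos(th)]]);W=L@R.T+[.5252,-.2336]
for z in(.024,.031,.039,.046): print(z,np.round(proj(S,np.c_[W,np.full(4,z)]),1).tolist())
cv2.imwrite("pics/m4.png",np.hstack([cv2.resize(i[200:248,255:303],(400,400),interpolation=cv2.INTER_CUBIC) for i in (S["img"],cv2.imread("pics/scene0.png"))]))
```

```text
[[ 590.2 -134.7   20.8]
 [ 636.2 -270.9   28.3]]
[[ 634.2 -267.8    0. ]
 [ 595.1 -132.1    0. ]]
0.024 [[292.5, 229.9], [277.7, 236.2], [275.8, 213.3], [266.4, 217.1]]
0.031 [[292.4, 228.3], [277.5, 234.6], [275.7, 211.7], [266.2, 215.5]]
0.039 [[292.3, 226.5], [277.4, 232.8], [275.6, 209.9], [266.0, 213.7]]
0.046 [[292.2, 224.9], [277.2, 231.2], [275.4, 208.3], [265.9, 212.1]]
```

View pics/m4.png

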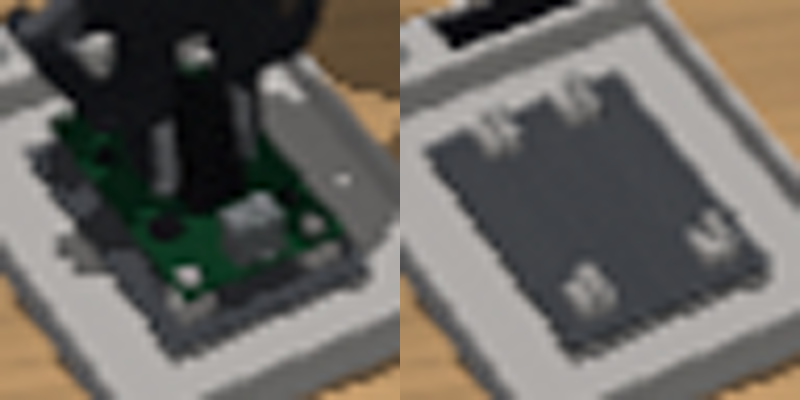

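```bash
q='python3 -c "
from h import *
s=sensors.get_state();print(np.round(s[\"eef_pos\"]*1000,1),np.round(s[\"contact_force\"],1),np.round(s[\"torque\"],2))"'
python3 -m creep '[[[1,0,0,-0.04,0,0,0],[1,0,0,-0.04,0,0,0],[1,0,0,-0.04,0,0,0]]]' >/dev/null; eval "$q"
python3 -m creep '[[[1,0,0,-0.04,0,0,0],[1,0,0,-0.04,0,0,0],[1,0,0,-0.04,0,0,0]]]'>/dev/null; eval "$q"
python3 -m creep '[[[1,0,0,-0.04,0,0,0],[1,0,0,-0.04,0,0,0],[1,0,0,-0.04,0,0,0]]]' >/dev/null; eval "$q"
```

```text
[ 525.  -232.9   57.8] [ 3.  -1.3  5.6] [-0.31 -0.67 -0.08]
[ 524.9 -232.9   58.6] [ 5.2 -2.5  1.1] [-0.49 -0.88 -0.07]
[ 524.8 -232.9   59.5] [ 4.6 -2.3 -0.3] [-0.47 -0.91 -0.08]
```

With no vertical load there is still a sideways push, so the posts are inside the holes. I shift toward board +x and −y to relieve it.

```bash
cat > q.py <<'E'
from h import *
s=sensors.get_state();F=s["contact_force"];m=cv2.Rodrigues(s["tool_rot"])[0];M=s["torque"]
print(round(s["time_s"],2),np.round(s["eef_pos"]*1000,1),"F tool",np.round(m.T@F,1),"M tool",np.round(m.T@M,2),"w",round(s["width"],3))
E
python3 q.py
python3 -m creep '[[[1,0.03,0.02,0,0,0,0],[1,0.03,0.02,0,0,0,0],[1,0.03,0.02,0,0,0,0]]]' >/dev/null; python3 q.py
python3 -m creep '[[[1,0.02,0,0,0,0,0],[1,0.02,0,0,0,0,0],[1,0.02,0,0,0,0,0]]]' >/dev/null; python3 q.py
```

```text
8.22 [ 524.8 -232.9   59.5] F tool [3.5 3.7 0.3] M tool [-0.75  0.7   0.08] w 0.272
8.47 [ 525.1 -232.8   59.4] F tool [-0.3  3.8  0.1] M tool [-0.59  0.01  0.05] w 0.271
8.72 [ 525.4 -232.7   59.5] F tool [-4.2  2.5  1.4] M tool [-0.55 -0.71  0.12] w 0.269
```

```bash
python3 -m creep '[[[1,-0.02,0.03,0,0,0,0],[1,-0.02,0.03,0,0,0,0],[1,-0.02,0.03,0,0,0,0]]]' >/dev/null; python3 q.py
python3 -m creep '[[[1,0,0,0.06,0,0,0],[1,0,0,0.12,0,0,0],[1,0,0,0.12,0,0,0]]]' >/dev/null; python3 q.py
```

```text
8.97 [ 525.4 -233.3   59.6] F tool [-3.  -1.4  1.5] M tool [ 0.18 -0.38  0.06] w 0.27
9.22 [ 525.7 -233.6   56.8] F tool [-3.8 -2.6 -9.1] M tool [ 0.49 -0.78  0.06] w 0.271
```

```bash
python3 -m creep '[[[1,-0.01,-0.02,-0.08,0,0,0],[1,-0.01,-0.02,-0.08,0,0,0],[0.5,-0.01,-0.02,-0.08,0,0,0],[0.3,-0.01,-0.02,-0.08,0,0,0],[0.3,-0.01,-0.02,-0.08,0,0,0],[0.3,-0.01,-0.02,-0.5,0,0,0],[0.3,-0.01,-0.02,-1.5,0,0,0],[0.3,-0.01,-0.02,-2.5,0,0,0],[0.3,-0.01,-0.02,-3,0,0,0],[0.3,-0.01,-0.02,-3,0,0,0],[0.3,-0.01,-0.02,-3,0,0,0]]]' >/dev/null; python3 q.py
python3 - <<'E'
from h import *
S=viewer.get_image("scene");cv2.imwrite("pics/scene2.png",S["img"])
cv2.imwrite("pics/m5.png",cv2.resize(S["img"][185:245,240:320],(800,600),interpolation=cv2.INTER_CUBIC))
E
```

```text
10.13 [ 525.6 -233.3  146.6] F tool [-0.7  0.3  0.2] M tool [-0.02 -0.    0.02] w 0.699
```

View pics/m5.png

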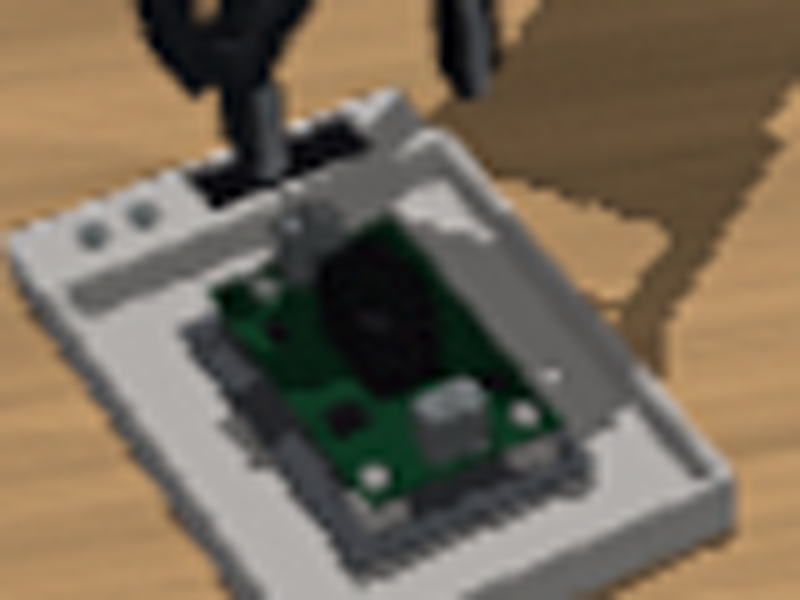

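The board hangs level, with posts visible in the wide holes at (373,477) and (524,412) and in the narrow −y hole at (265,290). Next, I close the fingers and go above press_wide.

```bash
python3 go.py .5697 -.2176 .085 19.6
python3 -m creep '[[[1,1.56,0,0,0,0,0],[1,1.56,0,0,0,0,0],[1,1.56,0,1,0,0,0],[1,1.56,0,2,0,0,0],[1,1.56,0,2,0,0,0],[1,1.56,0,2,0,0,0],[1,1.56,0,2,0,0,0],[1,1.56,0,2,0,0,0]]]' 40; python3 q.py; python3 go.py .5697 -.2176 .075 19.6
```

```text
t 10.1833 pos [ 525.2 -233.1  145.6] yaw 19.51799366216334 F [-1.2  -0.18 -0.91] w 0.6994398424857721 0.0
rows [1.572 0.011 2.018] [-0.008  0.004 -0.014]
time_s: 10.85
eef_pos: [0.5702, -0.2182, 0.0879]
tool_rot: [3.094, 0.532, 0.003]
contact_force: [-0.5, 0.1, -0.0]
width: -0.002
finger_force: 0.0
10.85 [ 570.2 -218.2   87.9] F tool [-0.4 -0.3  0. ] M tool [ 0.01 -0.03 -0.02] w -0.002
t 10.85 pos [ 570.2 -218.2   87.9] yaw 19.50788517611896 F [-0.51  0.11 -0.03] w -0.0024776434644916967 0.0
rows [-0.008 -0.026  0.431] [ 0.02  -0.016 -0.015]
```

Now I descend in steps until contact.

```bash
python3 -m creep '[[[1,0,-0.02,0.15,0,0,0],[1,0,-0.02,0.3,0,0,0],[1,0,-0.02,0.4,0,0,0],[1,0,-0.02,0.4,0,0,0]]]' >/dev/null; python3 q.py
python3 -m creep '[[[1,0,0,0.07,0,0,0],[1,0,0,0.13,0,0,0],[1,0,0,0.13,0,0,0]]]' >/dev/null; python3 q.py
```

```text
11.18 [ 569.2 -217.1   73.9] F tool [ 1.3  0.3 -0.1] M tool [0.01 0.01 0.04] w 0.002
11.43 [ 569.8 -217.4   71.2] F tool [ 0.2 -1.4 -7.1] M tool [ 0.24 -0.12 -0.02] w -0.0
```

```bash
for i in 1 2; do python3 -m creep '[[[1,0,0,0.03,0,0,0],[1,0,0,0.03,0,0,0]]]' >/dev/null; python3 q.py; done
```

```text
11.6 [ 569.8 -217.4   70.7] F tool [-1.1 -0.4 -9. ] M tool [ 0.24 -0.23 -0.01] w 0.0
11.77 [ 570.  -217.5   70. ] F tool [  0.2  -1.6 -10. ] M tool [ 0.27 -0.18  0.06] w 0.001
```

```bash
for i in 1 2 3; do python3 -m creep '[[[1,0,0,0.03,0,0,0],[1,0,0,0.03,0,0,0]]]' >/dev/null; python3 q.py; done
```

```text
11.93 [ 570.1 -217.6   69.4] F tool [ -1.3  -0.8 -11.3] M tool [ 0.23 -0.18  0.05] w 0.0
12.1 [ 570.2 -217.6   68.7] F tool [ -1.   -0.6 -12. ] M tool [ 0.26 -0.19  0.  ] w 0.0
12.27 [ 570.3 -217.7   68. ] F tool [ -0.8  -1.4 -14.5] M tool [ 0.29 -0.18  0.02] w 0.0
```

```bash
for i in 1 2; do python3 -m creep '[[[1,0,0,0.03,0,0,0],[1,0,0,0.03,0,0,0]]]' >/dev/null; python3 q.py; done
```

```text
12.43 [ 570.4 -217.7   66.7] F tool [ 1.4  1.  -6.3] M tool [-0.21  0.19 -0.03] w 0.002
12.6 [ 570.5 -217.8   65.8] F tool [  1.3   0.8 -10.3] M tool [-0.    0.02 -0.04] w 0.005
```

```bash
for i in 1 2; do python3 -m creep '[[[1,0,0,0.03,0,0,0],[1,0,0,0.03,0,0,0]]]' >/dev/null; python3 q.py; done
```

```text
12.77 [ 570.5 -217.8   65.1] F tool [ -0.3  -1.1 -12.3] M tool [ 0.12 -0.06  0.03] w -0.002
12.93 [ 570.5 -217.8   64.6] F tool [ -0.2  -0.9 -15.4] M tool [ 0.23 -0.23 -0.02] w -0.001
```

```bash
python3 -m creep '[[[1,0,0,0.025,0,0,0],[1,0,0,0.025,0,0,0]]]' >/dev/null; python3 q.py
python3 - <<'E'
from h import *
S=viewer.get_image("scene");cv2.imwrite("pics/m6.png",cv2.resize(S["img"][190:245,240:320],(800,550),interpolation=cv2.INTER_CUBIC))
E
```

```text
13.1 [ 570.6 -217.8   64.1] F tool [ -0.4  -1.8 -16.6] M tool [ 0.29 -0.31  0.01] w 0.002
```

View pics/m6.png

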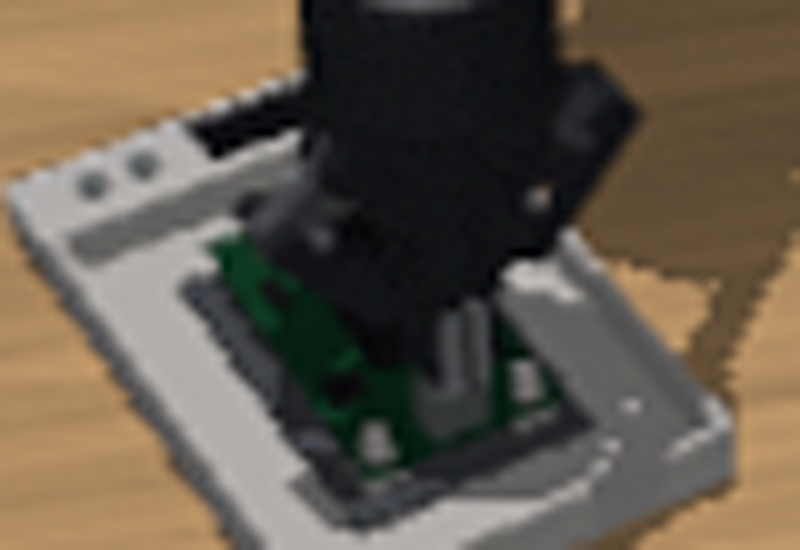

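Both wide posts now stand well clear of the board, at (377,440) and (524,380), and the narrow end is still up. Next is the narrow end.

```bash
python3 go.py .4812 -.2492 .085 19.6; python3 -m creep '[[[1,0,0,-0.6,0,0,0],[1,0,0,-1.1,0,0,0],[1,-1,0,-1.1,0,0,0],[1,-2,0,-1.1,0,0,0],[1,-3.12,0,-1.1,0,0,0],[1,-3.12,0,-1.1,0,0,0],[1,-3.12,0,-0.7,0,0,0],[1,-3.12,0,-0.7,0,0,0],[1,-3.12,0,-0.7,0,0,0]]]' >/dev/null; python3 q.py;  python3 go.py .4812 -.2492 .078 19.6
```

```text
t 13.15 pos [ 570.6 -217.8   64.2] yaw 19.52057779762996 F [-0.51  1.07 17.01] w 0.0020134127808255735 8.64808687241748
rows [-3.155 -0.007 -0.704] [ 0.038 -0.031 -0.013]
13.9 [ 481.2 -248.3   82.4] F tool [0.8 0.6 0.1] M tool [ 0.02 -0.01 -0.02] w -0.002
t 13.9 pos [ 481.2 -248.3   82.4] yaw 19.51650596119917 F [ 0.95 -0.25 -0.07] w -0.002159799387568752 0.0
rows [-0.01   0.029  0.146] [-0.008  0.004 -0.014]
```

```bash
python3 -m creep '[[[1,0,0.02,0.13,0,0,0],[1,0,0.02,0.2,0,0,0],[1,0,0.02,0.27,0,0,0],[1,0,0.02,0.27,0,0,0]]]' >/dev/null; python3 q.py
for i in 1 2 3; do python3 -m creep '[[[1,0,0,0.035,0,0,0],[1,0,0,0.035,0,0,0]]]' >/dev/null; python3 q.py; done
```

```text
14.23 [ 481.5 -248.9   74.3] F tool [ 0.   0.2 -1.5] M tool [0.04 0.1  0.03] w 0.0
14.4 [ 481.5 -249.    73.6] F tool [ 0.7 -0.9 -2.1] M tool [ 0.08  0.07 -0.03] w 0.001
14.57 [ 481.4 -249.1   72.6] F tool [ 0.6  0.4 -4.4] M tool [ 0.07 -0.05 -0.04] w -0.005
14.73 [ 481.4 -249.2   71.7] F tool [-0.7 -1.  -6.4] M tool [ 0.1  -0.15 -0.02] w 0.003
```

```bash
for i in 1 2 3; do python3 -m creep '[[[1,0,0,0.035,0,0,0],[1,0,0,0.035,0,0,0]]]' >/dev/null; python3 q.py; done
```

```text
14.9 [ 481.4 -249.3   70.9] F tool [-1.5 -0.3 -7.4] M tool [ 0.1  -0.24 -0.04] w -0.001
15.07 [ 481.4 -249.4   70. ] F tool [-1.3 -0.5 -9.2] M tool [ 0.11 -0.37 -0.02] w 0.002
15.23 [ 481.5 -249.5   69.1] F tool [ -1.8  -1.  -11.1] M tool [ 0.09 -0.48 -0.04] w -0.001
```

```bash
for i in 1 2; do python3 -m creep '[[[1,0,0,0.035,0,0,0],[1,0,0,0.035,0,0,0]]]' >/dev/null; python3 q.py; done
```

```text
15.4 [ 481.5 -249.6   68.2] F tool [ -2.5  -1.4 -13.4] M tool [ 0.18 -0.49  0.03] w 0.001
15.57 [ 481.4 -249.5   66.8] F tool [-0.9  1.4 -2.5] M tool [-0.31 -0.17 -0.02] w -0.005
```

```bash
for i in 1 2 3; do python3 -m creep '[[[1,0,0,0.035,0,0,0],[1,0,0,0.035,0,0,0]]]' >/dev/null; python3 q.py; done
```

```text
15.73 [ 481.4 -249.5   65.5] F tool [-2.4  1.4 -9.3] M tool [-0.06 -0.39  0.04] w -0.003
15.9 [ 481.4 -249.5   64.8] F tool [ -3.3   0.7 -12.7] M tool [ 0.09 -0.5   0.01] w 0.001
16.07 [ 481.4 -249.6   64.1] F tool [ -3.8  -1.2 -15.9] M tool [ 0.24 -0.66  0.02] w -0.002
```

Both ends snapped (14.5 to 6.3 N, then 13.4 to 2.5 N), and both are now at the same height and stiff. I'll back off and look.

```bash
python3 -m creep '[[[1,0,0,-1,0,0,0],[1,0,0,-2,0,0,0],[1,0,0,-3,0,0,0],[1,0,-1.3,-3,0,0,0],[1,0,-2.6,-3,0,0,0],[1,0,-4,-3,0,0,0],[1,0,-5.3,-3,0,0,0],[1,0,-6.6,-3,0,0,0],[1,0,-8,-3,0,0,0],[1,0,-8,-3,0,0,0],[1,0,-8,-3,0,0,0]]]' >/dev/null; python3 q.py
python3 - <<'E'
from h import *
S=viewer.get_image("scene");T=viewer.get_image("top");cv2.imwrite("pics/sceneF.png",S["img"]);cv2.imwrite("pics/topF.png",T["img"])
cv2.imwrite("pics/m7.png",np.hstack([cv2.resize(S["img"][190:250,245:305],(400,400),interpolation=cv2.INTER_CUBIC),cv2.resize(T["img"][150:210,360:420],(400,400),interpolation=cv2.INTER_CUBIC)]))
E
```

```text
16.98 [400.3 -21.2 152.9] F tool [0.1 0.8 0. ] M tool [ 0.01 -0.05  0.01] w 0.002
```

View pics/m7.png

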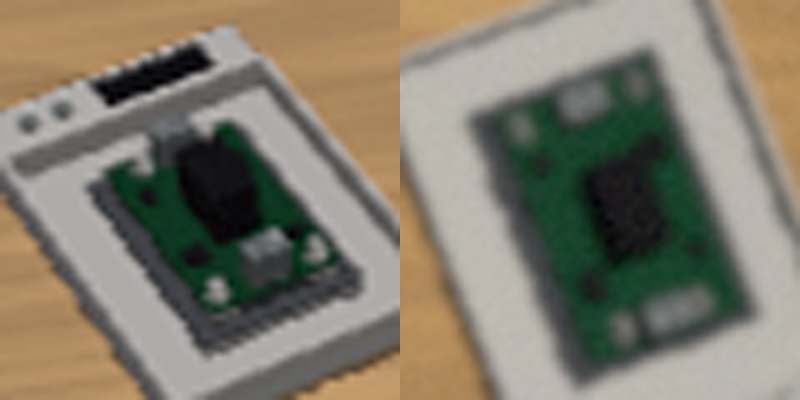

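All four posts show through the holes and the board lies level. One gentle re-press at the wide end will confirm it is still home after the second snap.

```bash
python3 -m creep '[[[1,1,2,0,0,0,0],[1,1.5,3.3,0,0,0,0],[1,2,4.6,0,0,0,0],[1,2.5,6,0,0,0,0],[1,3.1,7.3,0,0,0,0],[1,3.12,8,0,0,0,0],[1,3.12,8,1,0,0,0],[1,3.12,8,2,0,0,0],[1,3.12,8,2.5,0,0,0],[1,3.12,8,2.5,0,0,0],[1,3.12,8,2.5,0,0,0]]]' >/dev/null; python3 q.py; python3 go.py .570 -.2176 .0675 19.6
```

```text
18.0 [ 569.3 -219.    77.3] F tool [ 0.7 -0.3 -0.7] M tool [0.02 0.   0.04] w -0.004
t 18.0 pos [ 569.3 -219.    77.3] yaw 19.421065430775457 F [0.56 0.55 0.7 ] w -0.003648369518042055 0.0
rows [ 0.036 -0.035  0.327] [-0.01   0.008 -0.03 ]
```

```bash
python3 -m creep '[[[1,0.03,-0.03,0.15,0,0,0],[1,0.03,-0.03,0.25,0,0,0],[1,0.03,-0.03,0.33,0,0,0],[1,0.03,-0.03,0.33,0,0,0]]]' >/dev/null; python3 q.py
for i in 1 2 3; do python3 -m creep '[[[1,0,0,0.035,0,0,0],[1,0,0,0.035,0,0,0]]]' >/dev/null; python3 q.py; done
```

```text
18.33 [ 570.1 -216.5   68.2] F tool [ 0.4 -0.5  0. ] M tool [0.04 0.06 0.02] w 0.001
18.5 [ 570.3 -216.6   67.3] F tool [-0.5  0.7 -0.7] M tool [-0.01  0.05 -0.02] w -0.0
18.67 [ 570.3 -216.6   66.4] F tool [ 0.  -1.5 -4. ] M tool [ 0.19 -0.08 -0.01] w -0.001
18.83 [ 570.3 -216.7   65.7] F tool [-1.3 -1.5 -8.7] M tool [ 0.27 -0.19  0.04] w 0.003
```

First contact is at 67.3 mm with about 5 N/mm stiffness, so the board is on the shoulders. I back off and hand in.

```bash
python3 -m creep '[[[1,0,0,-1,0,0,0],[1,0,0,-2,0,0,0],[1,0,0,-3,0,0,0],[1,0,0,-4,0,0,0],[1,0,0,-4,0,0,0],[1,0,0,-4,0,0,0],[1,0,0,-4,0,0,0]]]'; python3 -c "
from station import workorder
print(workorder.job_done())"
```

```text
time_s: 19.42
eef_pos: [0.5697, -0.2163, 0.184]
tool_rot: [-3.095, -0.532, 0.002]
contact_force: [0.0, -0.5, -0.4]
width: 0.003
finger_force: 0.0
the job is handed in; nothing more can be done
None
```

The control board is back in the scale the right way round, snapped at both ends and home on the post shoulders as far as force and pictures show; measured pressing peaked at about 17 N, and the job was handed in at 19.4 s with no verdict returned.

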